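# Load an aluminium blank into the watch bench's geared vise

## Robot

A 6-joint arm with a two-finger parallel gripper is mounted at the origin on the work surface. World frame = base frame: x ahead of the robot, y to its left, z up, the work surface at z = 0. Lengths are in mm, angles in rad, forces in N, time in s.
With the tool pointing down it reaches from about 350 to 975 mm from the base axis. Payload 7.1 kg.
Tool frame: the origin (TCP) lies at the very end of the fingers, on their centre line; the grasp point (between the pads) lies 19 mm behind it (ctrl.grip_depth is the distance from the TCP to the grasp point, in mm); x points along the fingers, z is the direction in which the jaws open and shut, and the axes are right-handed (so a half turn about x gives the same grasp; the last joint's range is limited). The gripper opens to 88 mm and grips with 3 to 60 N. Pads are 20 mm wide; open, the fingers measure 115 mm over their backs; the gripper's body (75 mm by 178 mm) begins 61 mm behind the grasp point.
Start: joints at [-1.283, 0.423, 1.63, -0, 1.089, -0.019], TCP at [188.774, -595.793, 222.675] pointing down, gripper open.
Joint ranges: [-3, 3], [-0.9, 2.11], [0.09, 2.58], [-1.31, 4.45], [0.11, 2.69], [-2.54, 2.54]. Speed limits (rad/s): [2.39, 2.39, 3.01, 3.14, 3.14, 3.14].

## Interface

Orientations are given as a rotation vector (axis times angle).
In Python, from workcell import ctrl gives the robot as it stands. The module is installed in compiled form; this text tells all that it offers.
- The arm moves only by the tool send_rows, never from a script. Its argument "rows" is a list of rows, each a list of 4 numbers: the shift along the tool's x, y, z in mm, then the turn about the tool's x in rad. In form: [[x, y, z, turn], ...]. A call has 1 to 10 rows; each row shifts and turns the pose as measured when the row begins, along the tool's axes as they then stand; what a row does not reach is not made up. A row lasts 1/12 s, in which the tool goes at most 41.7 mm and 7.16 degrees, less where a joint would pass 70% of its speed; a pose out of reach is approached as far as the arm can. A call with a gripper value outside its range is refused whole. "fingers" is the opening, from 0 (shut) to 1 (fully open), set as the call begins (left out, the last holds). The fingers move at their own pace and stop on an object; the grip force is fixed at half the most. Time passes only in rows, so rows that do not move let the fingers close. It gives the time, the measured TCP pose, the force and the opening at its end, in the units of the state.
- ctrl.get_obs(): the state, without advancing time (a new reading comes with each control period).
- ctrl.get_image(name): name is "side" or "top" or "wrist"; returns a dict with "img" (384x512x3 uint8, red, green, blue), "depth" (384x512 float32, mm along the optical axis (not along the pixel's ray), 0 where there is no reading), "mtx" (3x3 intrinsics, pixels), "world_from_camera" (4x4, takes a point from camera to world coordinates). Camera axes: x right, y down, z forward; pixel columns grow to the right and rows downward; lengths in mm; the calibration is good to about 2 mm. The wrist camera is an equidistant fisheye: a pixel r from the principal point sees the ray r / f radians off the axis. A picture is of the moment at which its call begins.
- ctrl.close_job(): hands the job in, once; it reports no verdict.
The state is a dict: "t": time; "qpos": joint angles; "qvel": joint speeds; "joint_torque": joint torques, N m; "ee_pos": TCP position; "orientation": TCP orientation; "ft_force": force on the tool from outside, world axes, zero at the start; "moment": the same for the moment, N m; "width": finger opening in mm.
Only numpy, scipy, OpenCV 4.12 (cv2) and the standard library are available. Lean on these libraries where they do the work, as an engineer would, in place of code of your own. Each camera call takes 0.05 s, during which the arm holds its last target.

## Task

Take the longer of the two aluminium blanks from the dark mat and push it flat through the vise's feed slot until its end meets the end stop. Then turn the crank clockwise until the jaw grips the blank firmly and the crank slips, and finally throw the lock lever fully over, away from the feed side. Leave the shorter blank and everything else on the bench where they are.

Things in the scene. Friction and masses are not known exactly. Their poses are not given: they have to be found in the camera images.
- vise: Grey geared bench vise, base plate 125 x 250 x 12 mm. Origin: middle of the bed, at bench height; +x is the feed direction, +y from moving jaw to fixed jaw, z up. Steel bed 30 mm above the bench; fixed jaw's face at y = +22.5 mm, level with that side of the slot. Jaws and slot plate reach 60 mm up, the gear box under the crank (x = 0, y = -112 mm) 78 mm.
- feed_slot (a point): Centre of the slot's mouth, on the bed surface (30 mm up), axes as the vise's; at x = -45 mm of the vise. Opening 45 mm wide (y), 16 mm high (z), in a 12 mm thick plate; splayed lead-in lips 14 mm high stand 12 mm out in front, up to 35 mm either side. In front, a steel tongue 26 mm wide (narrower than the blank, fingers can straddle it) carries the bed on for 80 mm.
- jaw_face: Steel face of the moving jaw, 60 mm along the vise's x, 26 mm high. Origin on its gripping side, on the bed surface, axes as the vise's. It closes along the vise's +y, 25 mm per crank turn: starts at y = -45 to -33 mm of the vise, is at y = -17.5 mm when it nips the 40 mm wide blank against the fixed jaw. It cannot be pushed by hand, only cranked, and stays where it is left.
- crank_axis (a point): Point on the crank's vertical axis, 106 mm above the bench. The crank arm (flat bar 16 mm wide) lies 92 to 100 mm up, the grip on it 101 to 146 mm. Clockwise seen from above closes the jaw. A friction clutch slips at about 5 N at the grip once the jaw is tight; turning on then does no harm. A quarter turn past contact makes it tight.
- crank_grip (a point): Centre (half-way up) of the upright black grip of the crank, a freely spinning cylinder 18 mm in diameter and 45 mm tall, 50 mm from the crank axis; centre 123.5 mm above the bench. The crank may start at any angle.
- lock (a joint): Angle of the jaw's lock lever (rad): starts near 0 (up to 0.12), leaning to the vise's -x (the feed side); fully over at 1.0, leaning to +x. Light friction; it stays where it is left. Hinge along the vise's y at x = 0, y = +83 mm, 34 mm above the bench.
- lock_tip (a point): Centre of the 26 mm steel ball on the end of the 70 mm lock lever; at joint 0 it is at x = -34, y = +83, z = +95 mm of the vise, at joint 1 at x = +34 mm with the same y and z.
- blank_center (a point): Centre of the longer aluminium blank: a plain bar 110 x 40 x 10 mm (x, y, z of its frame), about 0.12 kg, lying flat on the 4 mm thick dark mat. Either end may go first.
- blank: The same longer blank; origin at the centre of its underside.
- short_blank_center (a point): Centre of the shorter aluminium blank, 70 x 28 x 10 mm, lying on the same mat (the two may have swapped places). Leave it alone.
- bottle: White plastic bottle 48 mm in diameter, 130 mm tall, upright; origin under its base. Leave it alone.
- jar: Small lidded glass jar 56 mm in diameter, 60 mm tall; origin under its base. Leave it alone.
- screwdriver: Small screwdriver 150 mm long with a black handle, lying at the far edge of the mat. Leave it alone.
- gasket: Flat black rubber ring 44 mm across, 5 mm high, on the bench between the mat and the vise. Leave it alone.
- brush: Brush 150 mm long with a wooden handle, lying to the right of the vise. Leave it alone.
- cup: Steel cup 64 mm in diameter, 60 mm tall, far right; origin under its base. Leave it alone.
- end_stop (a point): Middle of the end stop's face, on the bed surface, 90 mm beyond the slot's mouth along the vise's +x. With the 110 mm blank home against it, 20 mm of the blank stand out in front of the slot and its centre is at x = -10 mm of the vise.
Mind the look-alikes: they are no part of the job. Leave any brown or purple look-alike of the blank alone.

How it is judged:
By the outcome, as a careful person would: the job done as asked, in the order asked, and still so for the second after the job is handed in, with the robot touching nothing.
It also fails if it takes over 72 s, if anything falls off the work surface, if the arm or the gripper's body presses on something with over 40 N, if the wrist force passes 120 N, or if a joint passes its speed limit or range.

## Working session

There is one attempt and no reset: what is moved stays moved. The work goes in short steps, Python scripts to look and compute and a tool call to move; the robot and the scene stay as the last step left them, time stands still between calls to the robot, and variables do not carry over. Pictures are saved under pics/ and viewed, and the job is handed in when it is done.

Besides the shell and the picture viewer there is one more tool, called after ">>>" as name(argument=value, ...) on one line, values as JSON. send_rows: Moves the arm, as the interface text tells. Its arguments: {"type":"object","properties":{"rows":{"type":"array"},"fingers":{"type":"number"}},"required":["rows"]}

```bash
mkdir -p pics; cat > h.py <<'E'
import numpy as np, cv2
from workcell import ctrl
from scipy.spatial.transform import Rotation as R
def snap(n,f=None,s=1.5):
    d=ctrl.get_image(n)
    im=cv2.cvtColor(d['img'],cv2.COLOR_RGB2BGR)
    if f: cv2.imwrite('pics/'+f,cv2.resize(im,None,fx=s,fy=s,interpolation=cv2.INTER_CUBIC))
    np.savez('/tmp/'+n+'.npz',**d)
    return d
def ray(d,u,v):
    K=d['mtx'];T=d['world_from_camera']
    r=T[:3,:3]@np.array([(u-K[0,2])/K[0,0],(v-K[1,2])/K[1,1],1]);return T[:3,3],r
def onz(d,u,v,z):
    o,r=ray(d,u,v);return o+r*(z-o[2])/r[2]
E
python3 - <<'E'
from h import *
for n in ['top','side','wrist']:
    d=snap(n,n+'0.png');print(n,d['mtx'].round(1).tolist(),d['world_from_camera'].round(3).tolist())
o=ctrl.get_obs()
for k in o: print(k,np.round(o[k],3))
print(R.from_rotvec(o['orientation']).as_matrix().round(3))
E
```

```text
top [[480.8, 0.0, 252.6], [0.0, 480.8, 189.6], [0.0, 0.0, 1.0]] [[0.001, -0.989, 0.151, 309.778], [-1.0, -0.002, -0.006, 119.382], [0.006, -0.151, -0.989, 1453.777], [0.0, 0.0, 0.0, 1.0]]
side [[354.1, 0.0, 256.4], [0.0, 354.1, 189.6], [0.0, 0.0, 1.0]] [[-0.986, -0.119, 0.114, 360.917], [-0.165, 0.761, -0.627, 884.745], [-0.012, -0.637, -0.77, 1055.833], [0.0, 0.0, 0.0, 1.0]]
wrist [[297.3, 0.0, 256.0], [0.0, 297.3, 194.0], [0.0, 0.0, 1.0]] [[0.303, -0.925, -0.23, 250.482], [-0.953, -0.295, -0.072, -575.952], [-0.001, 0.241, -0.971, 386.133], [0.0, 0.0, 0.0, 1.0]]
t 0.15
qpos [-1.283  0.424  1.63  -0.     1.089 -0.019]
qvel [-0.002 -0.    -0.003 -0.     0.001  0.002]
joint_torque [-0.0000e+00 -5.4498e+01 -2.7392e+01  6.4000e-02  2.0000e-02 -0.0000e+00]
ee_pos [ 188.661 -595.414  222.078]
orientation [ 0.981  1.34  -0.98 ]
ft_force [-0.317  1.467  0.037]
moment [ 0.02   0.015 -0.01 ]
width 87.69
[[-0.     0.953  0.302]
 [ 0.001  0.302 -0.953]
 [-1.     0.    -0.001]]
```

View pics/top0.png

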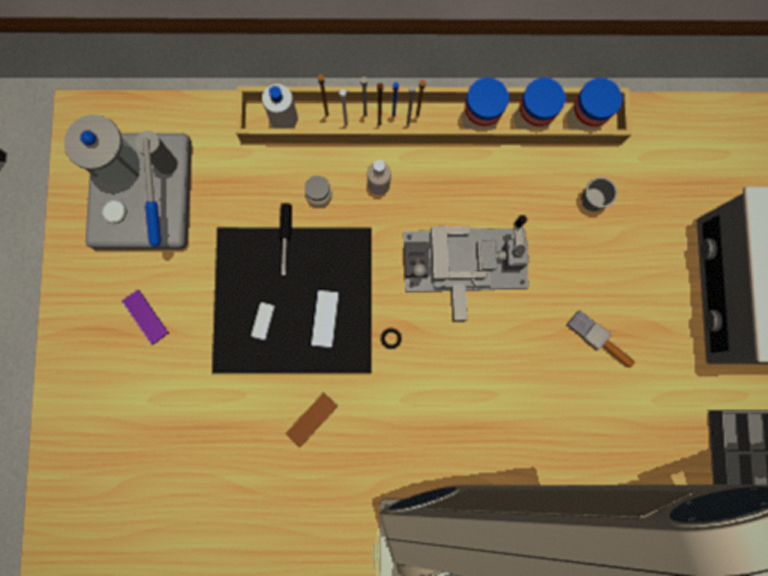

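View pics/side0.png

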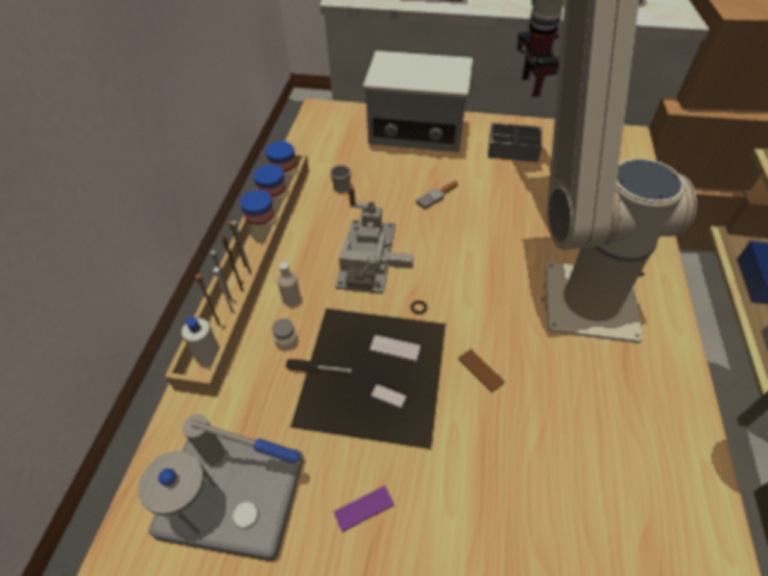

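Candidates in the top picture: white bar at (325,319), which is the long blank; white bar at (262,321), the short one; purple (145,317) and brown (312,420), the look-alikes. I choose (325,319) and check it in a close crop.

```bash
python3 - <<'E'
from h import *
d=dict(np.load('/tmp/top.npz'));im=d['img']
bgr=cv2.cvtColor(im,cv2.COLOR_RGB2BGR)
x0,y0,x1,y1=140,145,365,255
cv2.imwrite('pics/crop1.png',cv2.resize(bgr[y0:y1,x0:x1],None,fx=3.5,fy=3.5,interpolation=cv2.INTER_CUBIC))
cv2.imwrite('pics/crop2.png',cv2.resize(bgr[145:220,262:360],None,fx=8,fy=8,interpolation=cv2.INTER_CUBIC))
hsv=cv2.cvtColor(im,cv2.COLOR_RGB2HSV)
m=((hsv[...,2]>150)&(hsv[...,1]<50)).astype(np.uint8)
m[:, :140]=0;m[:,250:]=0;m[:190]=0;m[250:]=0
cs,_=cv2.findContours(m,cv2.RETR_EXTERNAL,cv2.CHAIN_APPROX_NONE)
for c in cs:
    if len(c)<15: continue
    P=np.array([onz(d,u,v,14)[:2] for u,v in c[:,0].astype(float)],np.float32)
    r=cv2.minAreaRect(P);print(r,cv2.boxPoints(r).round(1).tolist(), cv2.contourArea(c))
E
```

```text
((456.3644714355469, 344.7499694824219), (26.402647018432617, 67.6156005859375), 76.0877685546875) [[420.3999938964844, 340.1000061035156], [486.0, 323.79998779296875], [492.3999938964844, 349.3999938964844], [426.70001220703125, 365.70001220703125]] 169.5
((461.2404479980469, 219.9408721923828), (38.48411560058594, 107.9005126953125), 83.70425415039062) [[405.5, 206.6999969482422], [512.7999877929688, 194.89999389648438], [517.0, 233.1999969482422], [409.70001220703125, 245.0]] 415.5
```

View pics/crop1.png

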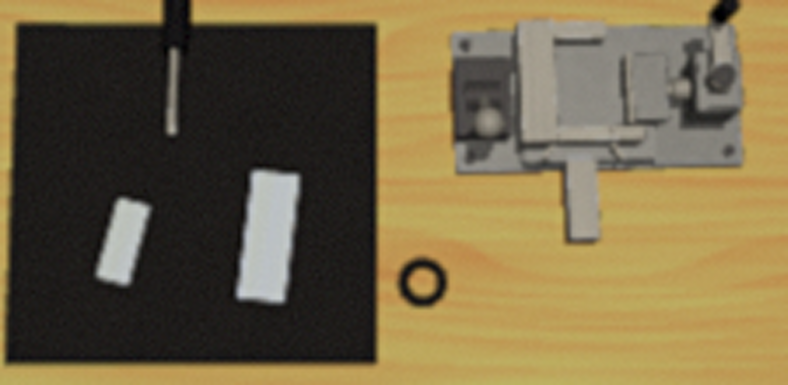

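View pics/crop2.png

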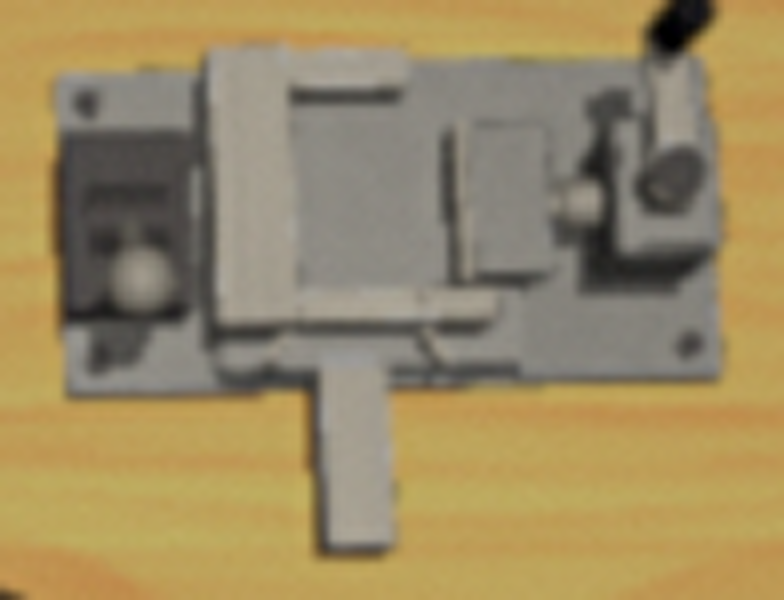

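Crop confirms: (268,236) in the crop is the longer white bar (~108x38 measured), and the short one is at (123,240). The vise's feed tongue points at the robot (565..600, 160..240). Now the vise pose.

```bash
python3 - <<'E'
from h import *
d=dict(np.load('/tmp/top.npz'))
def px(x,y,z): return onz(d,(x+.5)/8-.5+262,(y+.5)/8-.5+145,z)[:2].round(1)
c=[px(*p,12) for p in [(58,73),(698,58),(720,380),(68,395)]]
print(c,np.mean(c,0)); 
print('yaw', np.arctan2(*(c[0]-c[1])[::1])) # angle of +y vs
for a,b in [(0,1),(3,2)]:
    v=c[a]-c[b];print(np.linalg.norm(v),-np.arctan2(v[0],v[1]))
for a,b in [(0,3),(1,2)]:
    v=c[a]-c[b];print(np.linalg.norm(v),np.arctan2(v[1],v[0]))
print('tongue',[px(*p,30) for p in [(318,365),(388,365),(393,545),(325,545)]])
print('ball',px(142,278,95),'gripTop',px(695,10,146),'gripbot',px(663,42,101),'axis',px(670,180,106))
s=dict(np.load('/tmp/side.npz'))
E
```

```text
[array([641.1,  60.9]), array([ 647.5, -185.1]), array([ 522.5, -189.8]), array([516.4,  57.6])] [581.875 -64.1  ]
yaw -0.026010392879752476
246.08323795008874 0.026010392879752476
247.4751906757524 0.024651432123239208
124.74365715337998 0.026457337404109504
125.08832879209794 0.03758229588985977
tongue [array([525.3, -35.3]), array([525.3, -61.5]), array([457.6, -62.2]), array([457.6, -36.9])]
ball [546.9  34.4] gripTop [ 633.3 -156.3] gripbot [ 632.6 -153.9] axis [ 580.9 -153.9]
```

```bash
cat >> h.py <<'E'
def go(x=None,y=None,z=None,yaw=None):
    """delta in tool axes to the target; yaw = world angle wanted for tool y"""
    o=ctrl.get_obs();M=R.from_rotvec(o['orientation']).as_matrix();p=np.array(o['ee_pos'])
    cy=np.arctan2(M[1,1],M[0,1]);
    t=np.array([p[i] if v is None else v for i,v in enumerate((x,y,z))])
    turn=0 if yaw is None else -((yaw-cy+np.pi)%(2*np.pi)-np.pi)
    print('p',p.round(1),'yaw',round(cy,4),'tilt',M[:2,0].round(4),'w',round(o['width'],1),'t',round(o['t'],2),'F',np.round(o['ft_force'],1))
    print(' delta tool now',(M.T@(t-p)).round(1),'turn',round(turn,3))
    if yaw is not None:
        M2=M@R.from_rotvec([turn,0,0]).as_matrix(); print(' delta after turn',(M2.T@(t-p)).round(1))
E
python3 -c "
from h import *
go(470,-60,300,-0.0)"
```

```text
p [ 188.7 -595.4  222.1] yaw 0.3068 tilt [-0.0003  0.0011] w 87.7 t 0.15 F [-0.3  1.5  0. ]
 delta tool now [ -77.4  429.9 -425.5] turn 0.307
 delta after turn [ -77.4  281.3 -535.5]
```

>>> send_rows(rows=[[-20, 0, 0, 0.1], [-20, 0, 0, 0.1], [-20, 0, 0, 0.1], [-20, 0, 0, 0]], fingers=1)

```text
t: 0.48
ee_pos: [187.5, -591.7, 297.4]
orientation: [1.224, 1.22, -1.211]
ft_force: [0.4, -0.4, -0.4]
width: 87.9
```

```bash
python3 -c "
from h import *
go(470,-60,300,-0.0)"
```

```text
p [ 187.5 -591.7  297.4] yaw -0.0077 tilt [-0.0045  0.0149] w 87.9 t 0.48 F [ 0.4 -0.4 -0.4]
 delta tool now [   4.1  278.4 -533.8] turn -0.008
 delta after turn [   4.1  282.5 -531.7]
```

>>> send_rows(rows=[[0, 18, -34, 0], [0, 18, -34, 0], [0, 18, -34, 0], [0, 18, -34, 0], [0, 18, -34, 0], [0, 18, -34, 0], [0, 18, -34, 0], [0, 18, -34, 0], [0, 18, -34, 0], [0, 18, -34, 0]])

```text
t: 1.32
ee_pos: [374.1, -247.5, 303.0]
orientation: [1.228, 1.204, -1.224]
ft_force: [0.2, -1.0, 0.7]
width: 88.1
```

```bash
python3 -c "
from h import *
go(470,-60,300,-0.0)"
```

```text
p [ 374.1 -247.5  303. ] yaw -0.021 tilt [-0.0018  0.0052] w 88.1 t 1.32 F [ 0.2 -1.   0.7]
 delta tool now [   3.8   91.9 -189.4] turn -0.021
 delta after turn [   3.8   95.9 -187.4]
```

>>> send_rows(rows=[[0, 17, -34, 0], [0, 17, -34, 0], [0, 17, -34, 0], [0, 16, -34, 0], [0, 16, -34, 0], [0, 10, -16, 0], [0, 0, 0, 0]])

```text
t: 1.9
ee_pos: [475.1, -47.6, 304.1]
orientation: [1.225, 1.206, -1.218]
ft_force: [-0.4, -1.1, -0.2]
width: 87.9
```

```bash
python3 -c "
from h import *
d=snap('wrist','w1.png');print(d['world_from_camera'].round(3).tolist())
go(461,220,200,-0.11)"
```

```text
[[-0.014, -0.97, -0.241, 539.864], [-1.0, 0.013, 0.009, -49.686], [-0.006, 0.241, -0.971, 468.188], [0.0, 0.0, 0.0, 1.0]]
p [474.2 -48.6 303.9] yaw -0.0158 tilt [-0.0008  0.0059] w 87.8 t 1.95 F [-0.   0.2  0.3]
 delta tool now [ 105.5  -17.3 -267.8] turn 0.094
 delta after turn [ 105.5  -42.5 -265. ]
```

View pics/w1.png

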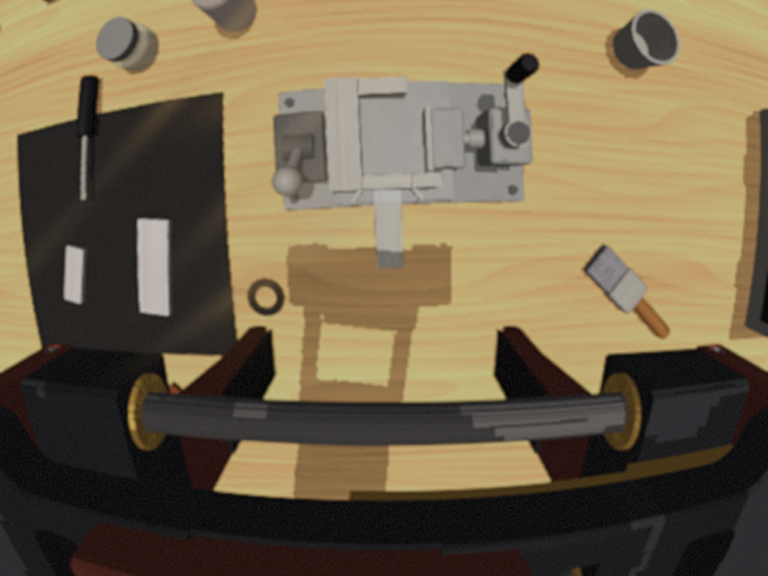

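Wrist view shows the vise (280-530, 80-210), tongue (376-402,190-268), ball (287,181), crank hub (516,132), grip (522,68), blank (153,267).

```bash
cat >> h.py <<'E'
def fz(d,u,v,z):
    q=cv2.fisheye.undistortPoints(np.array([[[u,v]]],float),d['mtx'],np.zeros(4))[0,0]
    T=d['world_from_camera'];r=T[:3,:3]@np.array([q[0],q[1],1]);o=T[:3,3];return o+r*(z-o[2])/r[2]
E
python3 - <<'E'
from h import *
d=dict(np.load('/tmp/wrist.npz'));bgr=cv2.cvtColor(d['img'],cv2.COLOR_RGB2BGR)
cv2.imwrite('pics/wc.png',cv2.resize(bgr[30:182,175:365],None,fx=4,fy=4,interpolation=cv2.INTER_CUBIC))
hsv=cv2.cvtColor(d['img'],cv2.COLOR_RGB2HSV)
m=((hsv[...,2]>140)&(hsv[...,1]<50)).astype(np.uint8)
m[:, :80]=0;m[:,125:]=0;m[:135]=0;m[222:]=0
cs,_=cv2.findContours(m,cv2.RETR_EXTERNAL,cv2.CHAIN_APPROX_NONE)
for c in cs:
    if len(c)<50: continue
    P=np.array([fz(d,u,v,14)[:2] for u,v in c[:,0].astype(float)],np.float32)
    r=cv2.minAreaRect(P);print(r,cv2.boxPoints(r).round(1).tolist())
E
```

```text
((459.08380126953125, 219.73837280273438), (40.357765197753906, 110.52702331542969), 84.1212158203125) [[402.0, 205.3000030517578], [512.0, 194.0], [516.0999755859375, 234.1999969482422], [406.20001220703125, 245.5]]
```

View pics/wc.png

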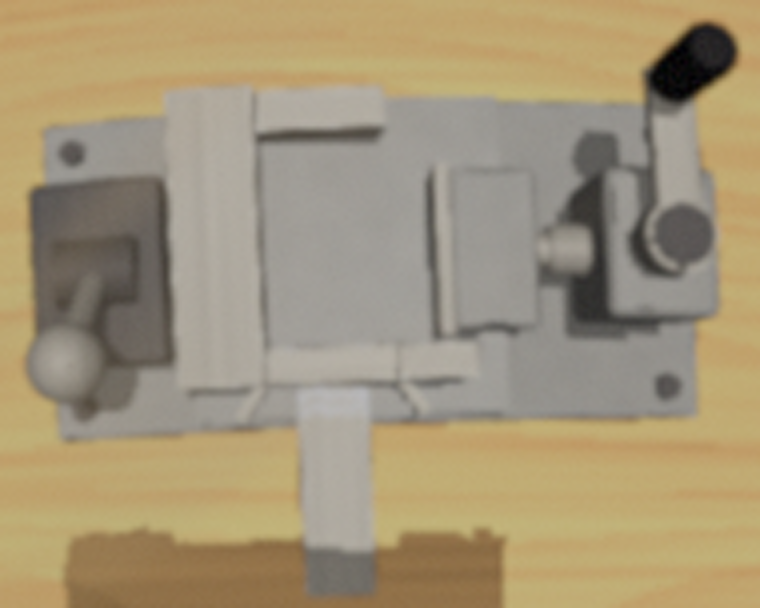

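```bash
python3 - <<'E'
from h import *
d=dict(np.load('/tmp/wrist.npz'))
def px(x,y,z): return fz(d,(x+.5)/4-.5+175,(y+.5)/4-.5+30,z)[:2].round(1)
P={'plate':[(44,127,12),(705,105,12),(696,415,12),(62,438,12)],
'tongue':[(298,400,30),(370,400,30),(375,594,30),(308,594,30)],
'slotplate front top':[(265,380,60),(478,377,60)],
'fixedjaw top face edge':[(252,95,60),(264,385,60)],
'lipfront':[(240,418,44),(425,415,44)],'lipback':[(264,385,44),(402,380,44)],
'jaw face top':[(434,168,56),(445,333,56)],
'endstop':[(255,133,60),(384,130,60)],
'ball':[(66,363,95)],'hub':[(685,234,106)],'griptop':[(713,49,146)],'gripbot':[(672,83,101)]}
for k in P: print(k,[px(*p).tolist() for p in P[k]])
c=np.array([px(*p) for p in P['plate']])
print(c.mean(0),[-np.arctan2(*(c[0]-c[1])),-np.arctan2(*(c[3]-c[2])),np.arctan2(*(c[0]-c[3])[::-1]),np.arctan2(*(c[1]-c[2])[::-1])])
E
```

```text
plate [[639.4, 60.3], [647.8, -197.3], [523.0, -192.4], [516.0, 55.7]]
tongue [[528.4, -36.9], [528.0, -63.3], [455.5, -64.5], [455.8, -39.4]]
slotplate front top [[536.3, -26.7], [536.7, -99.4]]
fixedjaw top face edge [[636.0, -23.7], [534.6, -26.3]]
lipfront [[522.8, -16.6], [522.9, -82.3]]
lipback [[534.4, -25.4], [535.5, -74.3]]
jaw face top [[609.9, -85.5], [551.9, -88.5]]
endstop [[622.3, -24.6], [622.6, -68.4]]
ball [[544.2, 34.4]]
hub [[583.3, -159.2]]
griptop [[633.0, -157.0]]
gripbot [[633.2, -157.7]]
[581.55  -68.425] [np.float64(0.032597145117952725), np.float64(0.028206946502413913), np.float64(0.03725989527228397), np.float64(-0.039242663703445216)]
```

>>> send_rows(rows=[[0, -5, -34, 0.03], [0, -5, -34, 0.03], [0, -5, -34, 0.03], [15, -5, -34, 0], [25, -8, -34, 0], [25, -8, -34, 0], [25, -8, -34, 0], [25, -5, -16, 0], [25, -3, -10, 0], [0, 0, 0, 0]])

```text
t: 2.78
ee_pos: [446.3, 215.4, 162.7]
orientation: [1.305, 1.145, -1.295]
ft_force: [-0.2, -1.8, 0.1]
width: 87.9
```

```bash
python3 -c "
from h import *
go(427.3,223,30,-0.1026)"
```

```text
p [446.3 215.4 162.7] yaw -0.1245 tilt [0.0059 0.0019] w 87.9 t 2.78 F [-0.2 -1.8  0.1]
 delta tool now [132.6 -20.5  -4.8] turn -0.022
 delta after turn [132.6 -20.4  -5.3]
```

>>> send_rows(rows=[[25, -10, -3, -0.022], [30, -7, -2, 0], [30, -3, 0, 0], [20, 0, 0, 0], [10, 0, 0, 0], [0, 0, 0, 0]])

```text
t: 3.28
ee_pos: [432.0, 216.2, 48.5]
orientation: [1.293, 1.151, -1.278]
ft_force: [-0.5, -0.7, 0.7]
width: 88.1
```

```bash
python3 -c "
from h import *
snap('wrist','w2.png')
go(427.3,223,5.5,-0.1026)"
```

```text
p [432.5 216.4  49.4] yaw -0.1061 tilt [0.0113 0.0021] w 87.7 t 3.33 F [-0.2  0.4  0.6]
 delta tool now [43.8 -6.3 -5.8] turn -0.003
 delta after turn [43.8 -6.3 -5.9]
```

View pics/w2.png

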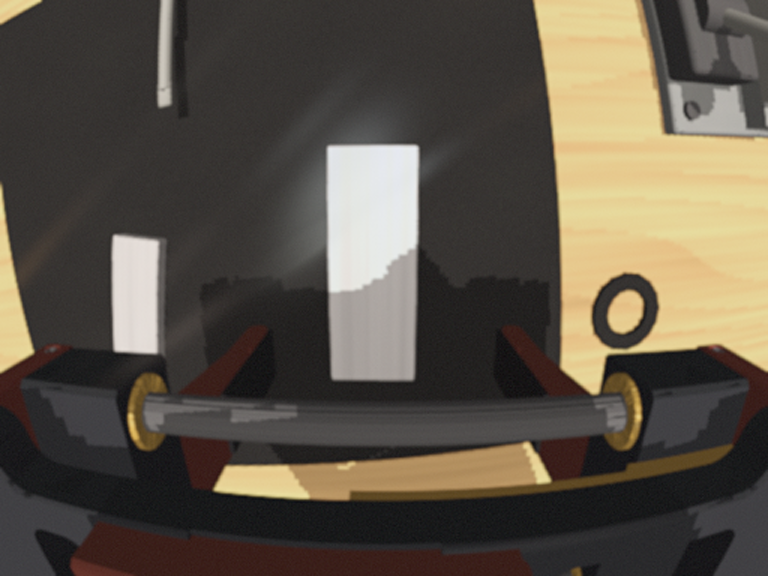

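Blank squarely between the fingers (330-418, 145-380), a few mm left as computed; descend.

>>> send_rows(rows=[[10, -4, -4, 0], [12, -2, -2, 0], [10, 0, 0, 0], [6, 0, 0, 0], [0, 0, 0, 0]])

```text
t: 3.75
ee_pos: [432.8, 224.1, 14.6]
orientation: [1.305, 1.146, -1.27]
ft_force: [0.2, -0.2, -0.2]
width: 88.0
```

```bash
python3 -c "
from h import *
go(427.3,223,5.5,-0.1026)"
```

```text
p [432.8 224.1  14.6] yaw -0.1093 tilt [0.0214 0.0067] w 88.0 t 3.75 F [ 0.2 -0.2 -0.2]
 delta tool now [ 9.  -5.6  1.8] turn -0.007
 delta after turn [ 9.  -5.6  1.7]
```

>>> send_rows(rows=[[4, -3, 1, 0], [3, -2, 0, 0], [1, 0, 0, 0], [0, 0, 0, 0]])

```text
t: 4.08
ee_pos: [428.3, 224.0, 6.7]
orientation: [1.306, 1.145, -1.268]
ft_force: [0.0, -1.1, -0.1]
width: 88.0
```

```bash
python3 -c "
from h import *
go(427.3,223,5.5,-0.1026)"
```

```text
p [428.3 224.    6.7] yaw -0.1091 tilt [0.0229 0.0074] w 88.0 t 4.08 F [ 0.  -1.1 -0.1]
 delta tool now [ 1.2 -0.9  1.1] turn -0.007
 delta after turn [ 1.2 -0.9  1.1]
```

>>> send_rows(rows=[[1, 0, 1, 0], [0, 0, 0, 0], [0, 0, 0, 0], [0, 0, 0, 0], [0, 0, 0, 0], [0, 0, 0, 0], [0, 0, 0, 0], [0, 0, 0, 0]], fingers=0)

```text
t: 4.75
ee_pos: [428.7, 223.2, 6.4]
orientation: [1.307, 1.145, -1.267]
ft_force: [0.4, 1.1, -0.5]
width: 39.7
```

```bash
python3 -c "
from h import *
go(427.3,223,60,-0.1026)"
```

```text
p [428.7 223.2   6.4] yaw -0.1091 tilt [0.0242 0.008 ] w 39.7 t 4.75 F [ 0.4  1.1 -0.5]
 delta tool now [-53.6  -0.1  -0.2] turn -0.006
 delta after turn [-53.6  -0.1  -0.2]
```

>>> send_rows(rows=[[-12, 0, 0, 0], [-15, -2, 0, 0], [-15, -4, 0, 0], [-10, -4, -10, 0], [0, -4, -20, -0.03], [0, 0, -25, -0.03], [0, 0, -25, -0.03], [0, 0, -25, -0.03], [0, 0, -25, 0], [0, 0, -25, 0]])

```text
t: 5.58
ee_pos: [416.2, 379.2, 60.1]
orientation: [1.212, 1.204, -1.188]
ft_force: [1.0, 0.5, -0.6]
width: 39.7
```

```bash
python3 -c "
from h import *
go(410,-53,60,0.028)"
```

```text
p [416.2 379.2  60.1] yaw 0.01 tilt [0.0168 0.0035] w 39.7 t 5.58 F [ 1.   0.5 -0.6]
 delta tool now [ -1.5 -10.5 432.1] turn -0.018
 delta after turn [ -1.5 -18.3 431.8]
```

Wrong sign on that sideways move (nothing was touched: it was at 58 mm height). Going back the other way.

>>> send_rows(rows=[[0, 0, 15, -0.018], [0, 0, 30, 0], [0, 0, 30, 0], [0, 0, 30, 0], [0, 0, 30, 0], [0, 0, 30, 0], [0, 0, 30, 0], [0, 0, 30, 0], [0, 0, 30, 0], [0, 0, 30, 0]])

```text
t: 6.42
ee_pos: [426.5, 96.8, 57.3]
orientation: [1.192, 1.222, -1.154]
ft_force: [-0.1, -0.3, -1.3]
width: 39.7
```

```bash
python3 -c "
from h import *
go(410,-53,60,0.028)"
```

```text
p [426.5  96.8  57.3] yaw 0.0462 tilt [0.0218 0.0102] w 39.7 t 6.42 F [-0.1 -0.3 -1.3]
 delta tool now [ -4.6 -23.3 148.8] turn 0.018
 delta after turn [ -4.6 -20.6 149.2]
```

>>> send_rows(rows=[[-1, -5, 20, 0.01], [-1, -4, 25, 0.008], [-1, -4, 25, 0], [-1, -3, 25, 0], [0, -3, 22, 0], [0, -2, 15, 0], [0, 0, 8, 0], [0, 0, 0, 0]])

```text
t: 7.08
ee_pos: [407.1, -55.2, 59.4]
orientation: [1.21, 1.211, -1.174]
ft_force: [0.6, 0.2, -0.5]
width: 39.8
```

```bash
python3 -c "
from h import *
go(410,-53,35.5,0.028)"
```

```text
p [407.1 -55.2  59.4] yaw 0.021 tilt [0.0207 0.0098] w 39.8 t 7.08 F [ 0.6  0.2 -0.5]
 delta tool now [24.   2.4 -1.9] turn -0.007
 delta after turn [24.   2.4 -1.9]
```

>>> send_rows(rows=[[8, 1, -1, -0.007], [8, 0, -1, 0], [6, 0, 0, 0], [1, 0, 0, 0], [0, 0, 0, 0]])

```text
t: 7.5
ee_pos: [408.9, -50.2, 33.5]
orientation: [1.203, 1.216, -1.167]
ft_force: [0.3, -0.0, -0.8]
width: 39.7
```

```bash
python3 -c "
from h import *
snap('wrist','w3.png')
go(440,-52.2,35.5,0.028)"
```

```text
p [408.8 -50.2  33.6] yaw 0.0308 tilt [0.0199 0.0102] w 39.5 t 7.55 F [-0.9  0.1 -1.6]
 delta tool now [-1.3 31.1  2.9] turn 0.003
 delta after turn [-1.3 31.1  2.8]
```

View pics/w3.png

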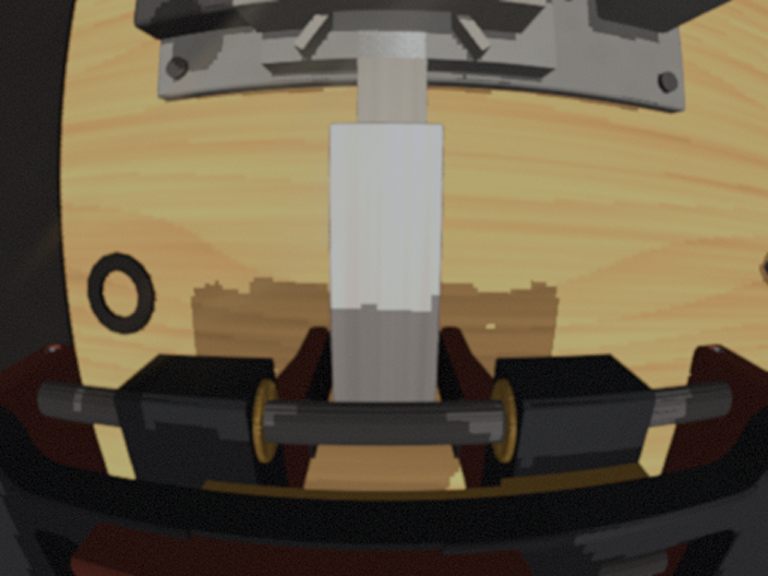

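Blank (330-443) sits straight in the gripper, ~2-3 mm left of the tongue centre (392), agreeing with the numbers. Advance.

>>> send_rows(rows=[[-1, 5, 2, 0], [0, 7, 1, 0], [0, 7, 0, 0], [0, 5, 0, 0], [0, 0, 0, 0]])

```text
t: 7.97
ee_pos: [436.4, -51.9, 35.6]
orientation: [1.202, 1.216, -1.165]
ft_force: [-0.0, 0.2, -1.3]
width: 39.7
```

```bash
python3 -c "
from h import *
snap('wrist','w4.png')
go(480,-51.1,35.5,0.028)"
```

```text
p [435.9 -51.9  35.6] yaw 0.0326 tilt [0.0209 0.0102] w 39.3 t 8.02 F [ 0.2 -0.4 -0.6]
 delta tool now [ 1.  44.1  0.6] turn 0.005
 delta after turn [ 1.  44.1  0.4]
```

View pics/w4.png

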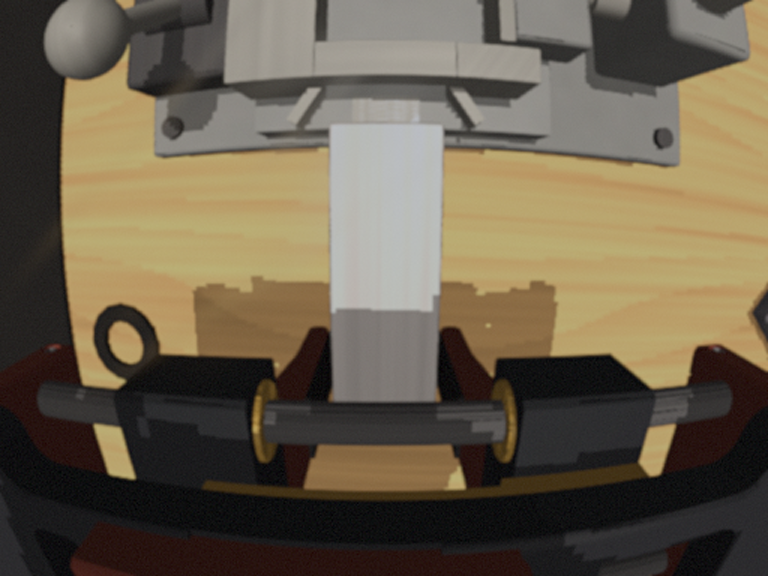

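Blank front edge (330-443, row 124) is centred between the lips' inner ends (320, 450). Insert.

>>> send_rows(rows=[[0, 6, 0, 0.004], [0, 8, 0, 0], [0, 8, 0, 0], [0, 8, 0, 0], [0, 7, 0, 0], [0, 5, 0, 0], [0, 0, 0, 0]])

```text
t: 8.6
ee_pos: [482.8, -50.7, 36.8]
orientation: [1.206, 1.213, -1.168]
ft_force: [0.9, -0.9, -1.2]
width: 39.7
```

```bash
python3 -c "
from h import *
snap('wrist','w5.png')
go(503,-50.4,35,0.028)"
```

```text
p [482.1 -50.6  36.7] yaw 0.0277 tilt [0.021  0.0102] w 39.9 t 8.65 F [ 0.6 -0.2 -1.2]
 delta tool now [ 2.1 20.8  0.4] turn -0.0
 delta after turn [ 2.1 20.8  0.4]
```

View pics/w5.png

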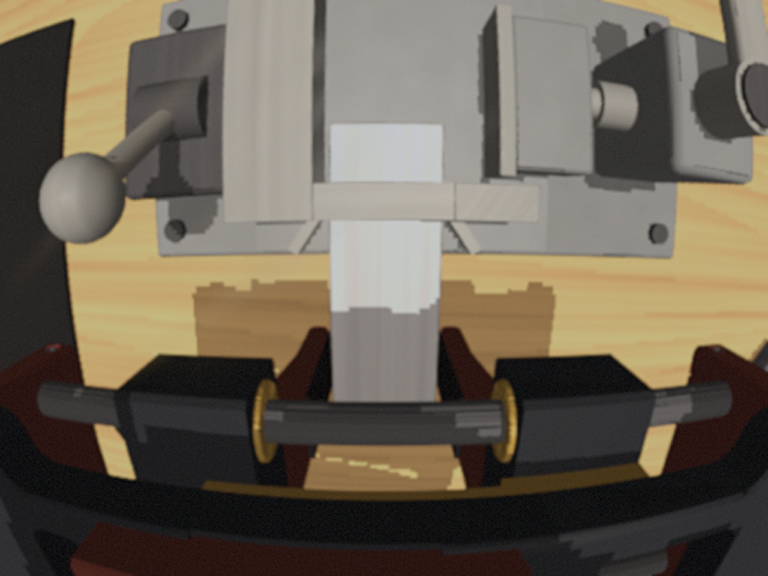

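>>> send_rows(rows=[[0, 6, 0, 0], [0, 7, 0, 0], [0, 5, 0, 0], [1, 2, 0, 0], [1, 0, 0, 0], [1, 0, 0, 0], [0, 0, 0, 0]])

```text
t: 9.23
ee_pos: [503.0, -49.8, 33.4]
orientation: [1.205, 1.216, -1.17]
ft_force: [0.3, 0.9, -1.2]
width: 39.8
```

```bash
python3 -c "
from h import *
go(503,-50.4,33,0.028)"
```

```text
p [503.  -49.8  33.4] yaw 0.0278 tilt [0.019  0.0104] w 39.8 t 9.23 F [ 0.3  0.9 -1.2]
 delta tool now [ 0.4 -0.1  0.6] turn -0.0
 delta after turn [ 0.4 -0.1  0.6]
```

>>> send_rows(rows=[[0, 0, 0, 0], [0, 0, 0, 0], [0, 0, 0, 0], [0, 0, 0, 0], [-8, 0, 0, 0], [-10, 0, 0, 0], [-8, -10, 0, 0], [0, -20, 0, 0], [0, -20, 0, 0], [0, -15, 0, 0]], fingers=0.7)

```text
t: 10.07
ee_pos: [440.2, -52.5, 63.8]
orientation: [1.207, 1.209, -1.164]
ft_force: [0.1, 0.6, -0.2]
width: 61.3
```

>>> send_rows(rows=[[0, 0, 0, 0], [0, 0, 0, 0], [0, 0, 0, 0], [0, 0, 0, 0], [0, 0, 0, 0], [0, 0, 0, 0], [0, 0, 0, 0]], fingers=0)

```text
t: 10.65
ee_pos: [442.9, -52.8, 67.2]
orientation: [1.209, 1.205, -1.161]
ft_force: [-0.4, 0.2, 0.1]
width: 18.6
```

```bash
python3 -c "
from h import *
snap('wrist','w6.png')
go(450,-51.4,34,0.028)"
```

```text
p [442.9 -52.8  67.1] yaw 0.028 tilt [0.0319 0.0085] w 14.2 t 10.7 F [-0.5 -0.3 -0.6]
 delta tool now [33.4  6.  -1. ] turn 0.0
 delta after turn [33.4  6.  -1. ]
```

View pics/w6.png

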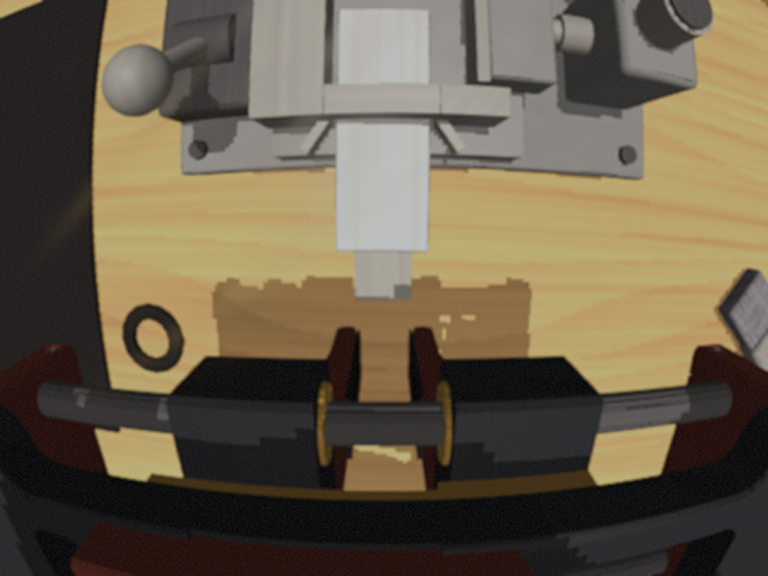

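Blank released flat on the tongue (337-428, 120-250), straight in the slot. Lower the closing fingers behind it.

>>> send_rows(rows=[[8, 0, -1, 0], [9, 1, 0, 0], [8, 1, 0, 0], [4, 0, 0, 0], [2, 0, 0, 0], [0, 0, 0, 0]])

```text
t: 11.2
ee_pos: [446.0, -51.2, 31.7]
orientation: [1.209, 1.206, -1.162]
ft_force: [-0.5, 0.6, 0.5]
width: 0.8
```

```bash
python3 -c "
from h import *
go(470,-51.2,34.5,0.028)"
```

```text
p [446.  -51.2  31.7] yaw 0.0282 tilt [0.0301 0.0088] w 0.8 t 11.2 F [-0.5  0.6  0.5]
 delta tool now [-2.1 24.1  0.7] turn 0.0
 delta after turn [-2.1 24.1  0.7]
```

>>> send_rows(rows=[[-2, 4, 0, 0], [-1, 6, 0, 0], [0, 6, 0, 0], [0, 6, 0, 0], [0, 6, 0, 0], [0, 6, 0, 0], [0, 6, 0, 0], [0, 6, 0, 0]])

```text
t: 11.87
ee_pos: [495.7, -49.8, 36.9]
orientation: [1.208, 1.207, -1.163]
ft_force: [-0.1, 0.1, -1.4]
width: 0.4
```

```bash
python3 -c "
from h import *
go(505,-50.3,34.5,0.028)"
```

```text
p [495.7 -49.8  36.9] yaw 0.028 tilt [0.0293 0.0089] w 0.4 t 11.87 F [-0.1  0.1 -1.4]
 delta tool now [2.7 9.2 0.8] turn 0.0
 delta after turn [2.7 9.2 0.8]
```

>>> send_rows(rows=[[2, 2, 0, 0], [1, 2, 0, 0], [0, 2, 0, 0], [0, 2, 0, 0]])

```text
t: 12.2
ee_pos: [504.6, -49.3, 33.8]
orientation: [1.208, 1.208, -1.164]
ft_force: [-2.6, 0.5, 1.6]
width: 0.4
```

```bash
python3 -c "
from h import *
d=snap('wrist','w7.png')
go(505,-50.3,34.5,0.028)"
```

```text
p [504.6 -49.3  33.8] yaw 0.0284 tilt [0.0273 0.0091] w 0.7 t 12.25 F [-2.  -0.2  0.9]
 delta tool now [-0.7  0.3  1. ] turn 0.0
 delta after turn [-0.7  0.3  1. ]
```

View pics/w7.png

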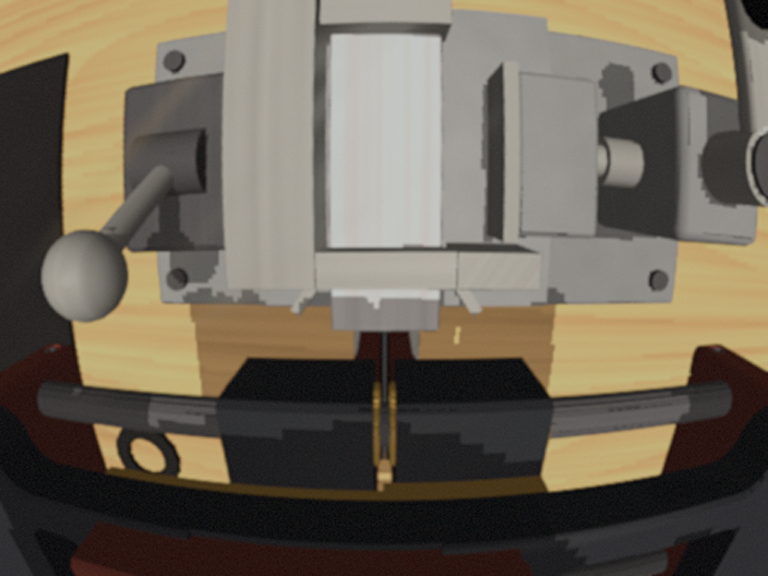

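Blank almost home: a dark strip (rows 22-33) between it and the stop. Keep pushing gently until the force rises.

>>> send_rows(rows=[[0, 2, 0, 0], [0, 2, 0, 0]])

```text
t: 12.42
ee_pos: [504.7, -49.1, 33.4]
orientation: [1.204, 1.215, -1.169]
ft_force: [-7.4, -0.8, 5.9]
width: 0.4
```

>>> send_rows(rows=[[0, 2, 0, 0], [0, 2, 0, 0]])

```text
t: 12.58
ee_pos: [504.7, -48.9, 33.0]
orientation: [1.201, 1.222, -1.175]
ft_force: [-7.1, -0.8, 4.8]
width: 0.4
```

>>> send_rows(rows=[[0, 4, 0, 0], [0, 4, 0, 0], [0, 4, 0, 0]])

```text
t: 12.83
ee_pos: [504.6, -48.2, 31.7]
orientation: [1.19, 1.241, -1.191]
ft_force: [-11.6, -2.5, 9.8]
width: 0.4
```

```bash
python3 - <<'E'
from h import *
d=snap('wrist')
im=cv2.cvtColor(d['img'],cv2.COLOR_RGB2BGR)
cv2.imwrite('pics/w8.png',cv2.resize(im[0:230,140:380],None,fx=2.6,fy=2.6,interpolation=cv2.INTER_CUBIC))
go(450,-49,100,0.028)
E
```

```text
p [504.6 -48.2  31.7] yaw 0.0296 tilt [-0.0131  0.0119] w 0.7 t 12.88 F [-11.9  -1.5   9.4]
 delta tool now [-67.6 -55.5  -1.6] turn 0.002
 delta after turn [-67.6 -55.5  -1.6]
```

View pics/w8.png

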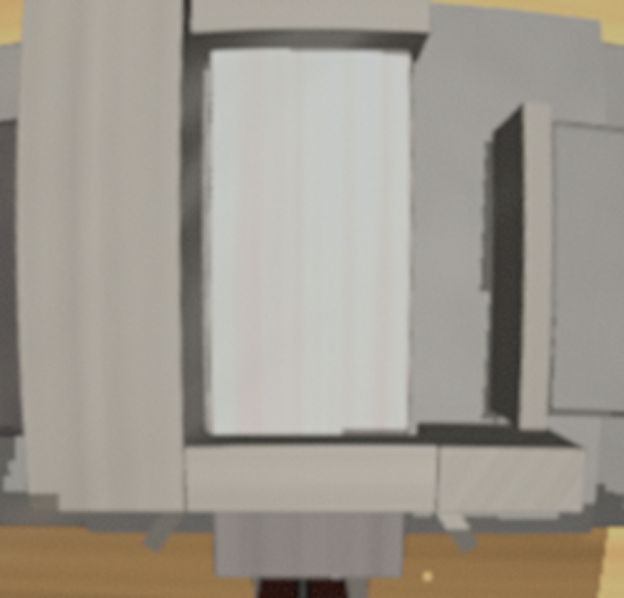

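Blank end (row 50) is against the stop, and it hasn't moved under ~12 N of push. Now back off, rise and go over the crank grip.

>>> send_rows(rows=[[0, -6, 0, 0], [-10, -8, 0, 0], [-25, -5, 0, 0], [-30, 0, 0, 0], [-30, 0, 0, 0], [-30, 0, 0, 0], [-20, 10, 5, 0], [-5, 15, 15, 0], [0, 20, 15, 0], [0, 20, 15, 0]], fingers=0.65)

```text
t: 13.72
ee_pos: [551.7, -98.2, 188.0]
orientation: [1.19, 1.24, -1.187]
ft_force: [-0.2, 0.3, -0.5]
width: 56.6
```

```bash
python3 - <<'E'
from h import *
snap('wrist','w9.png')
go(633,-157,175,0.028)
E
```

```text
p [ 556.1 -100.8  188.4] yaw 0.0306 tilt [-0.005   0.0101] w 57.0 t 13.77 F [ 3.6 -2.1  1.5]
 delta tool now [12.5 75.2 58.7] turn 0.003
 delta after turn [12.5 75.3 58.5]
```

View pics/w9.png

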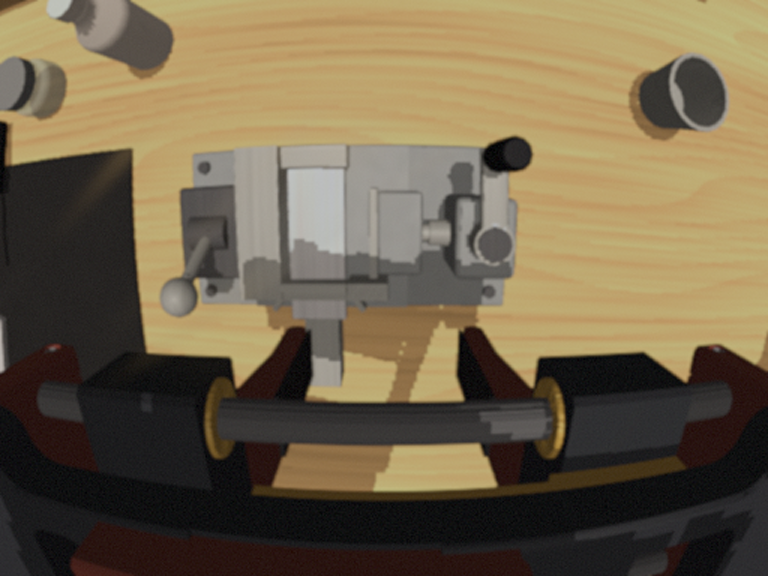

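```bash
python3 - <<'E'
from h import *
d=dict(np.load('/tmp/wrist.npz'))
f=lambda u,v,z:fz(d,(u+.5)/1.5-.5,(v+.5)/1.5-.5,z).round(1)
print('grip top',f(517,152,146),'bot',f(494,157,101),'hub',f(493,244,106),'ball',f(179,297,95))
E
```

```text
grip top [ 634.2 -157.2  146. ] bot [ 633.7 -156.6  101. ] hub [ 584.4 -157.9  106. ] ball [543.3  35.   95. ]
```

>>> send_rows(rows=[[0, 15, 12, 0], [0, 18, 15, 0], [0, 18, 14, 0], [0, 14, 10, 0], [0, 6, 4, 0], [0, 0, 0, 0], [0, 0, 0, 0]])

```text
t: 14.35
ee_pos: [633.5, -157.1, 187.1]
orientation: [1.195, 1.229, -1.183]
ft_force: [-0.4, -0.1, -0.0]
width: 57.0
```

```bash
python3 - <<'E'
from h import *
snap('wrist','w10.png')
go(633,-157,160,0.028)
E
```

```text
p [ 633.2 -157.   187.1] yaw 0.0287 tilt [0.0007 0.0093] w 56.9 t 14.4 F [-0.2 -0.3  0.1]
 delta tool now [27.1 -0.2  0.3] turn 0.001
 delta after turn [27.1 -0.2  0.3]
```

View pics/w10.png

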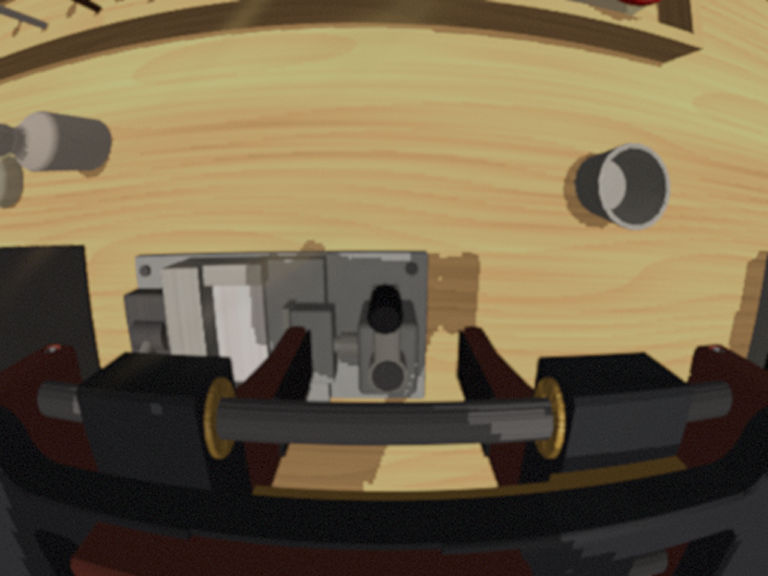

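Grip (385,300) lies midway between the fingers. Descend and close on it.

>>> send_rows(rows=[[10, 0, 0, 0], [14, 0, 0, 0], [14, 0, 0, 0], [14, 0, 0, 0], [12, 0, 0, 0], [8, 0, 0, 0], [4, 0, 0, 0], [0, 0, 0, 0]])

```text
t: 15.07
ee_pos: [627.8, -151.5, 105.5]
orientation: [1.193, 1.233, -1.182]
ft_force: [0.3, -0.1, -0.1]
width: 57.1
```

```bash
python3 - <<'E'
from h import *
go(633.8,-157,109,0.028)
E
```

```text
p [ 627.8 -151.5  105.5] yaw 0.0319 tilt [-0.0017  0.0104] w 57.1 t 15.07 F [ 0.3 -0.1 -0.1]
 delta tool now [-3.6  5.8  5.6] turn 0.004
 delta after turn [-3.6  5.8  5.6]
```

>>> send_rows(rows=[[-2, 3, 3, 0], [-2, 3, 3, 0], [0, 0, 0, 0]])

```text
t: 15.32
ee_pos: [634.9, -157.7, 110.5]
orientation: [1.192, 1.232, -1.181]
ft_force: [-0.2, -0.3, 0.7]
width: 56.6
```

>>> send_rows(rows=[[0, 0, 0, 0], [0, 0, 0, 0], [0, 0, 0, 0], [0, 0, 0, 0], [0, 0, 0, 0], [0, 0, 0, 0], [0, 0, 0, 0]], fingers=0)

```text
t: 15.9
ee_pos: [636.8, -158.4, 113.3]
orientation: [1.194, 1.228, -1.179]
ft_force: [0.2, 1.0, 0.2]
width: 17.2
```

```bash
cat >> h.py <<'E'
C=np.array([583.8,-159.6])
def circ(n=8,step=12,r=50,zt=109):
    """tool deltas per row for stepping clockwise from the present place"""
    o=ctrl.get_obs();M=R.from_rotvec(o['orientation']).as_matrix();p=np.array(o['ee_pos'])
    v=p[:2]-C;a=np.arctan2(v[1],v[0]);print('p',p.round(1),'ang',np.degrees(a).round(1),'rad',np.linalg.norm(v).round(1),'w',round(o['width'],1),'t',round(o['t'],2),'F',np.round(o['ft_force'],1),'tilt',M[:2,0].round(3))
    q=p.copy()
    for i in range(n):
        a-=np.radians(step);t=np.array([*(C+r*np.array([np.cos(a),np.sin(a)])),zt if i==0 else q[2]])
        print(np.degrees(a).round(0),(M.T@(t-q)).round(1).tolist());q=t
E
python3 -c "
from h import *
circ(8,12)"
```

```text
p [ 636.8 -158.4  113.3] ang 1.3 rad 53.0 w 17.2 t 15.9 F [0.2 1.  0.2] tilt [0.004 0.009]
-11.0 [4.1, -4.2, 10.4]
-23.0 [-0.1, -3.3, 9.9]
-35.0 [-0.1, -5.3, 9.0]
-47.0 [-0.1, -7.1, 7.7]
-59.0 [-0.1, -8.5, 6.1]
-71.0 [-0.1, -9.6, 4.2]
-83.0 [-0.1, -10.2, 2.1]
-95.0 [-0.0, -10.5, -0.1]
```

>>> send_rows(rows=[[3, -3, 10, 0], [0, -3, 10, 0], [0, -5, 9, 0], [0, -7, 8, 0]])

```text
t: 16.23
ee_pos: [623.0, -194.3, 113.1]
orientation: [1.196, 1.226, -1.171]
ft_force: [0.5, 3.0, -0.1]
width: 17.1
```

```bash
python3 -c "
from h import *
circ(8,14,51,110)"
```

```text
p [ 623.  -194.3  113.1] ang -41.5 rad 52.4 w 17.1 t 16.23 F [ 0.5  3.  -0.1] tilt [0.01  0.011]
-56.0 [2.9, -10.6, 7.0]
-70.0 [-0.2, -11.2, 5.3]
-84.0 [-0.1, -12.2, 2.5]
-98.0 [-0.1, -12.4, -0.5]
-112.0 [-0.1, -11.9, -3.5]
-126.0 [-0.0, -10.7, -6.3]
-140.0 [0.0, -8.9, -8.7]
-154.0 [0.0, -6.5, -10.6]
```

Works (42° with ~3 N). Carry on in larger batches.

>>> send_rows(rows=[[2, -9, 7, 0], [0, -11, 5, 0], [0, -12, 3, 0], [0, -12, 0, 0], [0, -12, -3, 0], [0, -11, -6, 0]])

```text
t: 16.73
ee_pos: [556.4, -200.3, 112.6]
orientation: [1.214, 1.222, -1.164]
ft_force: [10.2, 10.0, -3.2]
width: 17.0
```

```bash
python3 -c "
from h import *
circ(10,14,51,110)"
```

```text
p [ 556.4 -200.3  112.6] ang -124.0 rad 49.1 w 17.0 t 16.73 F [10.2 10.  -3.2] tilt [0.02  0.021]
-138.0 [2.5, -10.3, -6.8]
-152.0 [0.1, -6.9, -10.4]
-166.0 [0.1, -4.1, -11.7]
-180.0 [0.2, -1.2, -12.4]
-194.0 [0.3, 1.8, -12.3]
-208.0 [0.3, 4.8, -11.5]
-222.0 [0.4, 7.4, -10.0]
-236.0 [0.4, 9.6, -7.9]
-250.0 [0.3, 11.2, -5.3]
-264.0 [0.3, 12.2, -2.5]
```

>>> send_rows(rows=[[1, -7, -6, 0], [0, -6, -10, 0], [0, -4, -12, 0], [0, -1, -12, 0], [0, 2, -12, 0], [0, 5, -11, 0]])

```text
t: 17.23
ee_pos: [541.5, -138.0, 113.1]
orientation: [1.215, 1.212, -1.165]
ft_force: [1.5, -4.5, -2.2]
width: 17.3
```

```bash
python3 -c "
from h import *
snap('wrist','w11.png')
circ(10,14,50,110)"
```

```text
p [ 542.7 -136.2  113.2] ang 150.3 rad 47.3 w 17.6 t 17.28 F [-0.4  1.8  0. ] tilt [0.027 0.017]
136.0 [3.5, 5.2, -10.9]
122.0 [0.4, 9.6, -7.5]
108.0 [0.4, 11.1, -4.9]
94.0 [0.4, 12.0, -2.1]
80.0 [0.3, 12.2, 0.9]
66.0 [0.3, 11.6, 3.8]
52.0 [0.2, 10.3, 6.5]
38.0 [0.1, 8.4, 8.8]
24.0 [-0.0, 6.1, 10.6]
10.0 [-0.1, 3.3, 11.7]
```

View pics/w11.png

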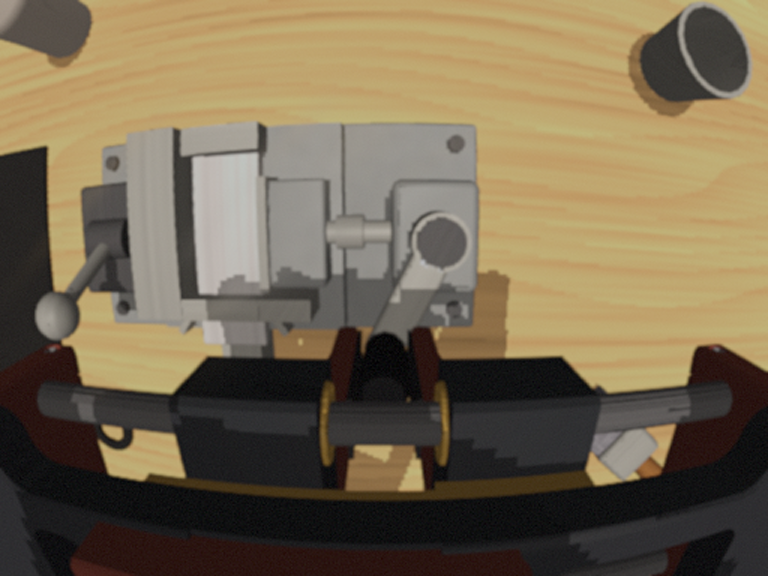

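The jaw (row ~260 col face) has closed to near the blank, and the grip is still held at (385,370). Continue.

>>> send_rows(rows=[[2, 5, -9, 0], [0, 9, -8, 0], [0, 11, -5, 0], [0, 12, -2, 0], [0, 12, 1, 0], [0, 11, 4, 0]])

```text
t: 17.78
ee_pos: [604.7, -112.6, 113.1]
orientation: [1.204, 1.215, -1.164]
ft_force: [-4.9, -3.9, 5.3]
width: 17.4
```

```bash
python3 -c "
from h import *
circ(9,14,51,110)"
```

```text
p [ 604.7 -112.6  113.1] ang 66.0 rad 51.4 w 17.4 t 17.78 F [-4.9 -3.9  5.3] tilt [0.022 0.011]
52.0 [3.2, 10.2, 7.1]
38.0 [0.1, 8.5, 9.1]
24.0 [0.0, 6.1, 10.9]
10.0 [-0.0, 3.2, 12.0]
-4.0 [-0.1, 0.3, 12.4]
-18.0 [-0.2, -2.8, 12.1]
-32.0 [-0.2, -5.6, 11.1]
-46.0 [-0.3, -8.1, 9.4]
-60.0 [-0.3, -10.2, 7.2]
```

>>> send_rows(rows=[[0, 9, 7, 0], [0, 8, 9, 0], [0, 6, 11, 0], [0, 3, 12, 0], [0, 0, 12, 0]])

```text
t: 18.2
ee_pos: [636.4, -153.5, 113.2]
orientation: [1.206, 1.229, -1.161]
ft_force: [1.9, 5.5, 4.0]
width: 17.3
```

```bash
python3 -c "
from h import *
circ(9,14,51,110)"
```

```text
p [ 636.4 -153.5  113.2] ang 6.6 rad 53.0 w 17.3 t 18.2 F [1.9 5.5 4. ] tilt [0.016 0.021]
-7.0 [2.9, -2.5, 12.6]
-21.0 [-0.3, -3.5, 11.9]
-35.0 [-0.3, -6.3, 10.7]
-49.0 [-0.3, -8.7, 8.9]
-63.0 [-0.3, -10.6, 6.5]
-77.0 [-0.3, -11.9, 3.7]
-91.0 [-0.2, -12.4, 0.8]
-105.0 [-0.2, -12.2, -2.3]
-119.0 [-0.1, -11.3, -5.1]
```

>>> send_rows(rows=[[0, -2, 12, 0], [0, -4, 12, 0], [0, -6, 11, 0], [0, -9, 9, 0], [0, -11, 6, 0]])

```text
t: 18.62
ee_pos: [617.1, -199.1, 113.4]
orientation: [1.215, 1.225, -1.147]
ft_force: [8.0, -1.7, -0.8]
width: 17.9
```

```bash
python3 -c "
from h import *
snap('wrist','w12.png')
circ(9,14,51,110)"
```

```text
p [ 615.7 -200.2  113.2] ang -51.9 rad 51.6 w 17.4 t 18.67 F [ 6.2 -3.6  0.6] tilt [0.028 0.027]
-66.0 [2.8, -11.3, 5.6]
-80.0 [-0.4, -12.0, 3.2]
-94.0 [-0.4, -12.4, 0.2]
-108.0 [-0.3, -12.1, -2.8]
-122.0 [-0.2, -11.1, -5.6]
-136.0 [-0.1, -9.4, -8.2]
-150.0 [0.1, -7.1, -10.2]
-164.0 [0.2, -4.5, -11.6]
-178.0 [0.3, -1.5, -12.3]
```

View pics/w12.png

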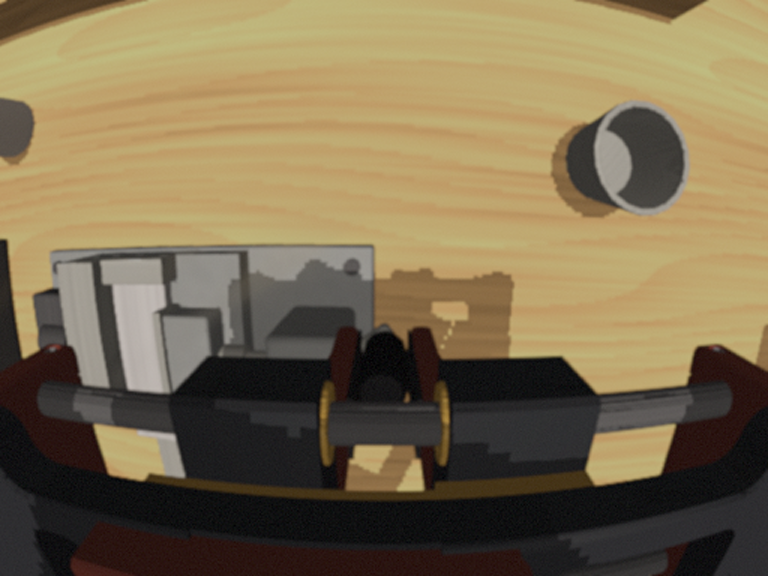

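>>> send_rows(rows=[[0, -10, 6, 0], [0, -12, 3, 0], [0, -12, 0, 0], [0, -12, -3, 0], [0, -11, -6, 0]])

```text
t: 19.08
ee_pos: [570.1, -206.0, 113.5]
orientation: [1.214, 1.202, -1.136]
ft_force: [-0.4, -16.0, -0.1]
width: 17.6
```

```bash
python3 -c "
from h import *
circ(9,14,50,111)"
```

```text
p [ 570.1 -206.   113.5] ang -106.4 rad 48.4 w 17.6 t 19.08 F [ -0.4 -16.   -0.1] tilt [0.049 0.016]
-120.0 [2.0, -11.6, -3.7]
-134.0 [-0.4, -9.4, -7.8]
-148.0 [-0.2, -7.2, -9.8]
-162.0 [-0.1, -4.6, -11.3]
-176.0 [0.1, -1.8, -12.1]
-190.0 [0.2, 1.2, -12.1]
-204.0 [0.4, 4.1, -11.5]
-218.0 [0.5, 6.8, -10.1]
-232.0 [0.6, 9.0, -8.2]
```

>>> send_rows(rows=[[0, -10, 0, 0], [0, -10, -6, 0], [0, -7, -10, 0], [0, -5, -11, 0]])

```text
t: 19.42
ee_pos: [540.8, -179.5, 112.7]
orientation: [1.217, 1.195, -1.132]
ft_force: [-4.5, -7.6, 6.4]
width: 17.4
```

```bash
python3 -c "
from h import *
snap('wrist','w13.png')
circ(9,14,50,111)"
```

```text
p [ 540.  -177.5  112.6] ang -157.8 rad 47.4 w 17.8 t 19.47 F [-4.4 -3.8  6.9] tilt [0.056 0.016]
-172.0 [1.4, -5.3, -10.9]
-186.0 [0.2, 0.2, -12.2]
-200.0 [0.3, 3.1, -11.8]
-214.0 [0.5, 5.9, -10.7]
-228.0 [0.6, 8.3, -8.9]
-242.0 [0.7, 10.2, -6.6]
-256.0 [0.7, 11.5, -4.0]
-270.0 [0.7, 12.1, -1.1]
-284.0 [0.7, 12.0, 1.9]
```

View pics/w13.png

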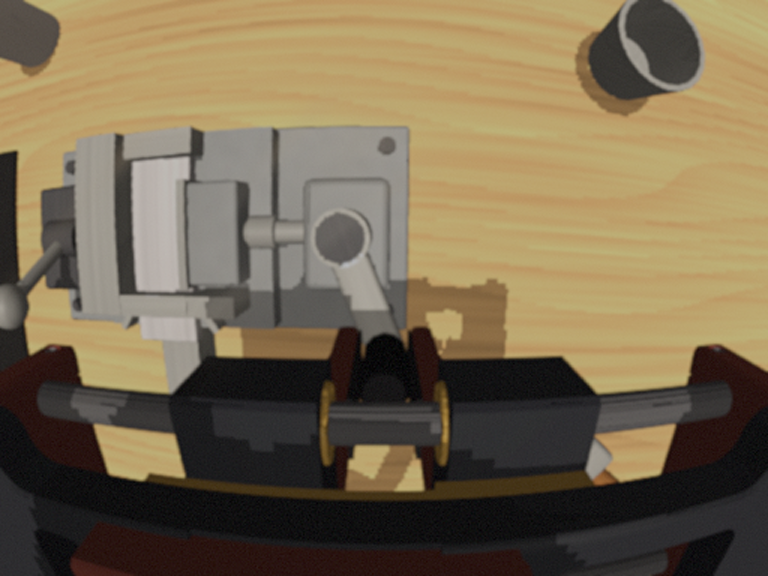

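>>> send_rows(rows=[[0, -2, -11, 0], [0, 0, -12, 0], [0, 3, -12, 0]])

```text
t: 19.72
ee_pos: [539.1, -143.8, 113.3]
orientation: [1.214, 1.195, -1.134]
ft_force: [3.8, -7.2, -5.0]
width: 17.2
```

>>> send_rows(rows=[[0, 6, -11, 0], [0, 8, -9, 0]])

```text
t: 19.88
ee_pos: [552.2, -123.0, 113.6]
orientation: [1.21, 1.194, -1.136]
ft_force: [3.8, -11.1, -6.2]
width: 17.7
```

```bash
python3 -c "
from h import *
circ(1,14,50,111)
d=snap('top')
im=cv2.cvtColor(d['img'],cv2.COLOR_RGB2BGR)
cv2.imwrite('pics/t2.png',cv2.resize(im[135:225,255:365],None,fx=6,fy=6,interpolation=cv2.INTER_CUBIC))
"
```

```text
p [ 552.2 -123.   113.6] ang 130.8 rad 48.3 w 17.7 t 19.88 F [  3.8 -11.1  -6.2] tilt [0.054 0.009]
117.0 [3.1, 9.2, -7.6]
```

View pics/t2.png

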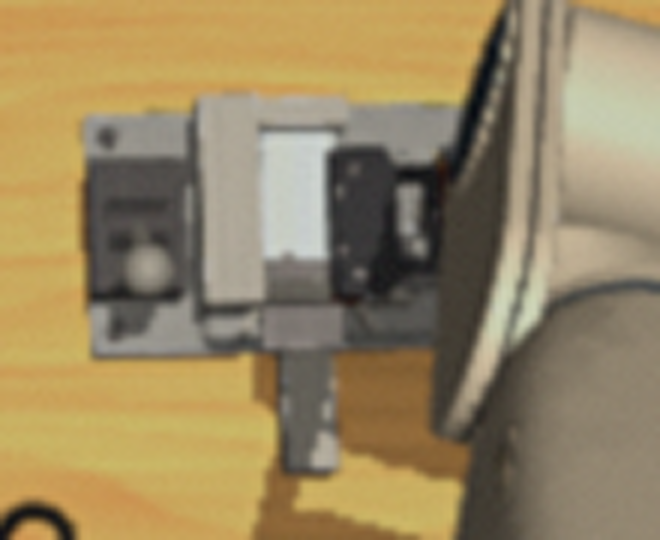

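Blank flush with the fixed jaw (col 262) and in place; the crank has been turned ~590° with the force steady while slipping. Release and rise.

>>> send_rows(rows=[[0, 0, 0, 0], [0, 0, 0, 0], [0, 0, 0, 0], [0, 0, 0, 0], [0, 0, 0, 0], [-8, 0, 0, 0], [-14, 0, 0, 0], [-16, 0, 0, 0], [-18, 0, 0, 0], [-18, 0, 0, 0]], fingers=0.6)

```text
t: 20.77
ee_pos: [546.2, -119.0, 186.0]
orientation: [1.208, 1.208, -1.141]
ft_force: [-0.0, -0.4, 0.1]
width: 52.8
```

```bash
python3 -c "
from h import *
snap('wrist','w14.png')
go(505,33,190,0.028)
"
```

```text
p [ 548.2 -119.5  189.8] yaw 0.0414 tilt [0.0466 0.0137] w 52.4 t 20.82 F [ 0.5 -0.2  1.7]
 delta tool now [  -0.2  -36.8 -154.2] turn 0.013
 delta after turn [  -0.2  -38.9 -153.7]
```

View pics/w14.png

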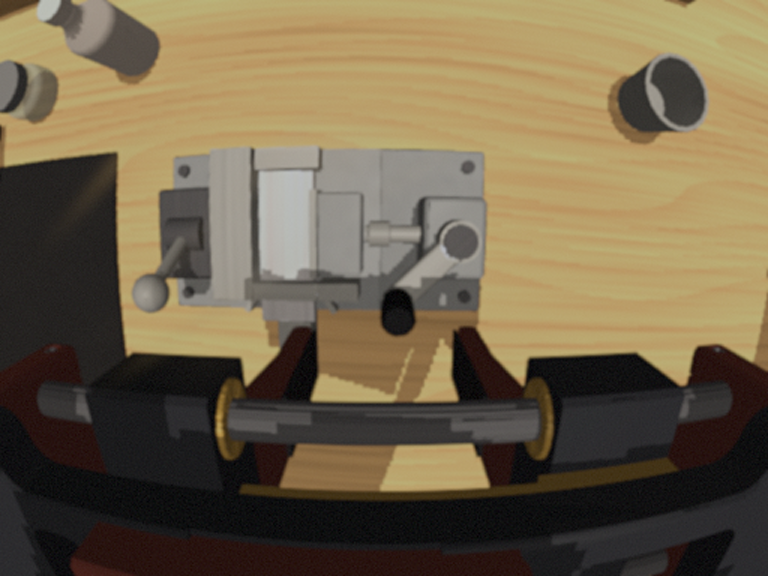

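```bash
python3 -c "
from h import *
d=dict(np.load('/tmp/wrist.npz'))
f=lambda u,v,z:fz(d,(u+.5)/1.5-.5,(v+.5)/1.5-.5,z).round(1)
print('jaw',f(311,230,56),'fixed',f(252,220,60),'stop',f(287,169,60),'blank front',f(285,171,40),'blank rear',f(290,320,40),'ball',f(151,293,95))
"
```

```text
jaw [583.3 -66.6  56. ] fixed [589.4 -26.1  60. ] stop [624.  -49.7  60. ] blank front [623.9 -43.6  40. ] blank rear [515.4 -48.8  40. ] ball [543.4  35.   95. ]
```

>>> send_rows(rows=[[0, -5, -15, 0.013], [0, -6, -22, 0], [0, -6, -25, 0], [0, -6, -25, 0], [0, -5, -25, 0], [0, -4, -20, 0], [0, -4, -10, 0], [0, 0, -4, 0], [0, 0, 0, 0]], fingers=0)

```text
t: 21.57
ee_pos: [508.2, 28.5, 194.6]
orientation: [1.228, 1.186, -1.145]
ft_force: [-0.1, 0.3, 0.1]
width: 0.8
```

```bash
python3 -c "
from h import *
go(505,33.5,92,0.028)
"
```

```text
p [508.2  28.5 194.6] yaw 0.0222 tilt [0.057  0.0121] w 0.8 t 21.57 F [-0.1  0.3  0.1]
 delta tool now [102.3  -8.9  -4. ] turn -0.006
 delta after turn [102.3  -8.9  -4. ]
```

Jaw-to-fixed-jaw gap measures 40.5 mm and the blank front is at the stop (623.9 vs 624.0). Next is the lever.

>>> send_rows(rows=[[15, -3, -2, 0], [20, -4, -2, 0], [20, -2, 0, 0], [20, 0, 0, 0], [12, 0, 0, 0], [6, 0, 0, 0], [2, 0, 0, 0], [0, 0, 0, 0]])

```text
t: 22.23
ee_pos: [509.7, 27.2, 97.3]
orientation: [1.233, 1.177, -1.144]
ft_force: [-0.4, 0.4, -0.3]
width: 0.6
```

```bash
python3 -c "
from h import *
snap('wrist','w15.png')
go(520,34,91,0.028)
"
```

```text
p [509.9  27.2  97.7] yaw 0.0176 tilt [0.0648 0.0105] w 0.3 t 22.28 F [-0.8 -0.1  0.3]
 delta tool now [ 7.4  9.7 -6.5] turn -0.01
 delta after turn [ 7.4  9.8 -6.4]
```

View pics/w15.png

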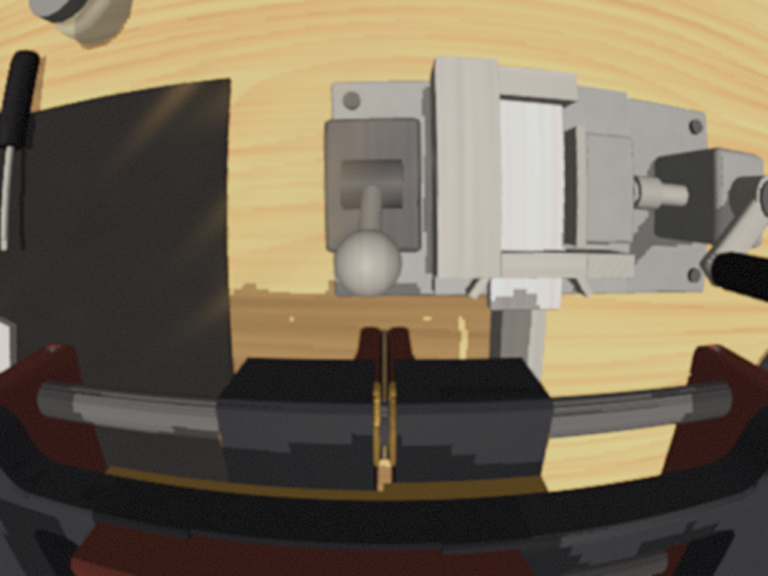

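Ball (367,264) is ~7 mm left of the fingers, as computed; correct this, lower, then push.

>>> send_rows(rows=[[4, 1, -4, -0.01], [4, 1, -3, 0], [0, 0, 0, 0]])

```text
t: 22.53
ee_pos: [514.2, 34.4, 91.4]
orientation: [1.228, 1.178, -1.133]
ft_force: [0.0, 0.8, -0.3]
width: 0.7
```

>>> send_rows(rows=[[0, 6, 0, 0], [0, 6, 0, 0], [0, 6, 0, 0], [0, 6, 0, 0]])

```text
t: 22.87
ee_pos: [538.5, 35.8, 93.8]
orientation: [1.226, 1.181, -1.134]
ft_force: [-0.4, -0.1, 0.2]
width: 0.2
```

```bash
python3 -c "
from h import *
go(590,36,92,0.028)
"
```

```text
p [538.5  35.8  93.8] yaw 0.0291 tilt [0.0667 0.0105] w 0.2 t 22.87 F [-0.4 -0.1  0.2]
 delta tool now [ 5.2 51.3  1.3] turn 0.001
 delta after turn [ 5.2 51.3  1.3]
```

>>> send_rows(rows=[[1, 6, 0, 0], [1, 7, 0, 0], [1, 7, 0, 0], [1, 7, 0, 0], [1, 7, 0, 0], [0, 6, 0, 0]])

```text
t: 23.37
ee_pos: [584.3, 37.1, 91.5]
orientation: [1.226, 1.179, -1.133]
ft_force: [-2.6, -0.6, -0.6]
width: 0.3
```

```bash
python3 -c "
from h import *
snap('wrist','w16.png')
go(590,36,92,0.028)
"
```

```text
p [585.7  37.1  91.8] yaw 0.0289 tilt [0.0698 0.0107] w 0.5 t 23.42 F [ 1.  -0.8 -0.6]
 delta tool now [0.1 4.3 1.2] turn 0.001
 delta after turn [0.1 4.3 1.2]
```

View pics/w16.png

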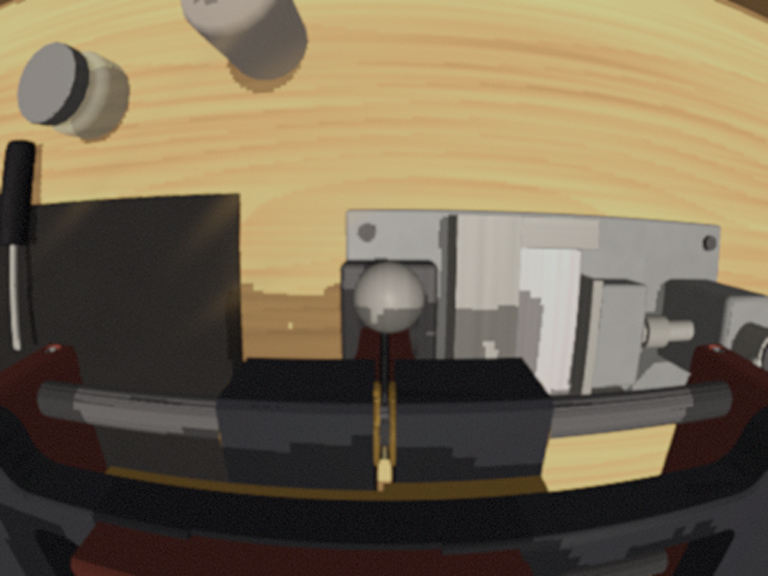

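Ball (389,298) is nearly over; push on until it stops.

>>> send_rows(rows=[[0, 3, 0, 0], [0, 3, 0, 0], [0, 2, 0, 0]])

```text
t: 23.67
ee_pos: [588.6, 37.0, 90.7]
orientation: [1.221, 1.188, -1.142]
ft_force: [-6.6, -1.2, 5.8]
width: 0.0
```

>>> send_rows(rows=[[0, 2, 0, 0], [0, 3, 0, 0]])

```text
t: 23.83
ee_pos: [588.8, 36.7, 90.2]
orientation: [1.216, 1.195, -1.15]
ft_force: [-10.5, -2.6, 6.8]
width: 0.5
```

The lever is at its stop (10 N, no further motion). Retreat and check.

>>> send_rows(rows=[[0, -6, 0, 0], [0, -12, 0, 0], [-10, -15, 0, 0], [-25, -15, 0, 0], [-30, -10, 0, 0], [-30, -10, 10, 0], [-30, -5, 15, 0], [-30, 0, 20, 0], [-15, 0, 20, 0], [0, 0, 0, 0]])

```text
t: 24.67
ee_pos: [505.5, -33.4, 262.4]
orientation: [1.214, 1.193, -1.145]
ft_force: [0.8, 0.2, 0.3]
width: 0.3
```

```bash
python3 -c "
from h import *
snap('wrist','w17.png'); snap('top','t3.png'); snap('side','s3.png')
go(450,0,250,0.028)
"
```

```text
p [503.5 -30.9 258.2] yaw 0.0332 tilt [0.0425 0.0099] w 0.3 t 24.82 F [-0.2 -0.7 -0.8]
 delta tool now [  6.3 -52.8 -32.6] turn 0.005
 delta after turn [  6.3 -52.9 -32.3]
```

View pics/w17.png

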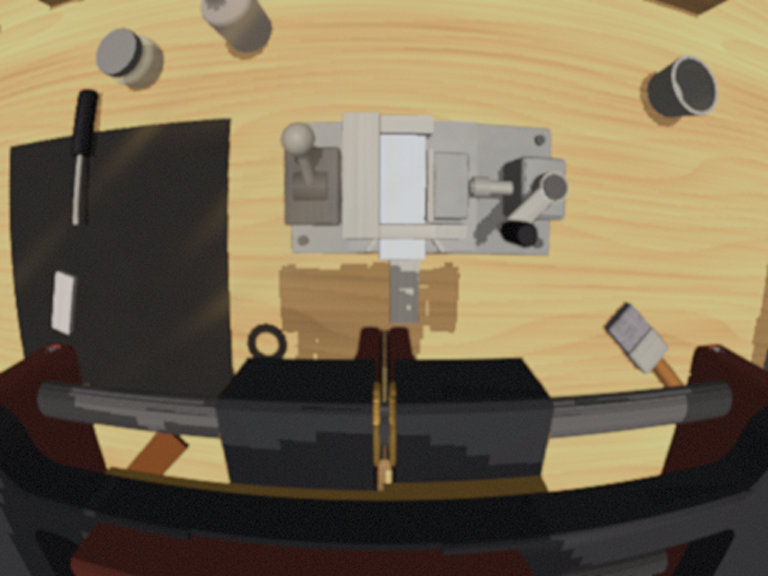

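View pics/t3.png

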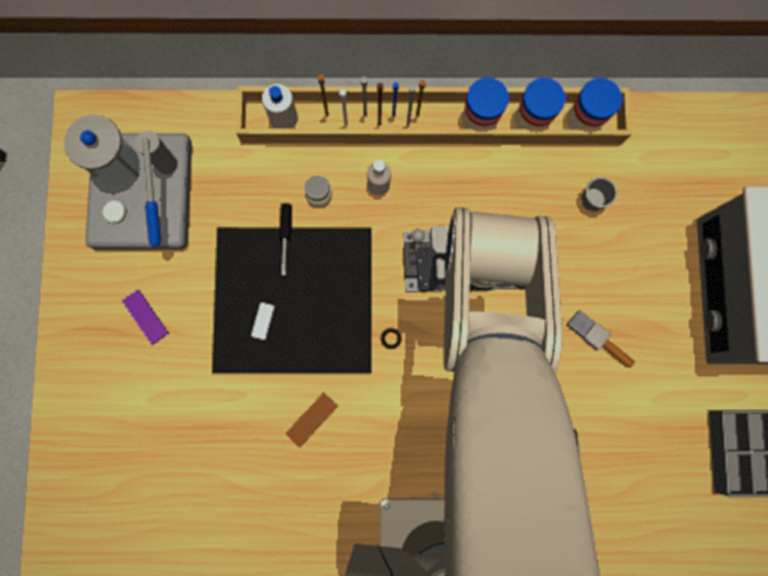

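View pics/s3.png

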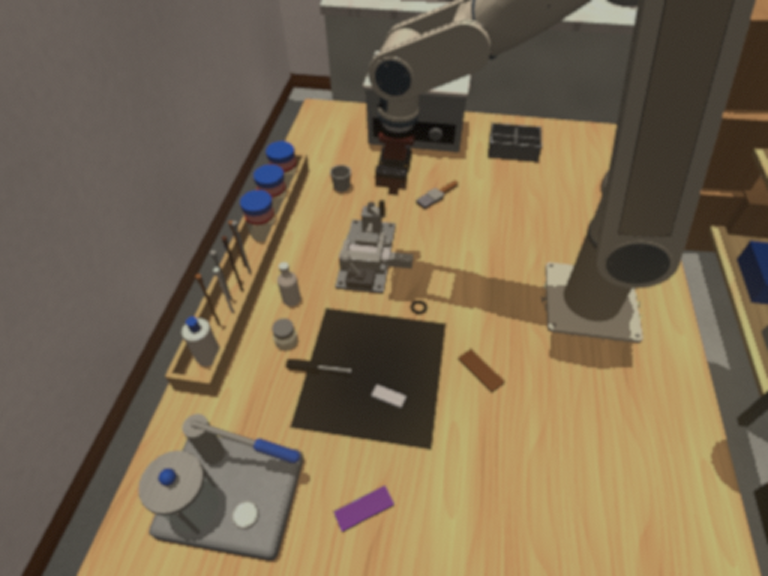

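Wrist view: blank in the slot and gripped (380-425, 135-258), lever ball thrown over to (298,139), crank grip free (519,234). The other views show all the other objects in their original places. A last numeric check of the ball, jaw and blank follows, then hand-in.

```bash
python3 -c "
from h import *
d=dict(np.load('/tmp/wrist.npz'))
f=lambda u,v,z:fz(d,(u+.5)/1.5-.5,(v+.5)/1.5-.5,z).round(1)
b=f(298,139,95);print('ball',b,'jaw',f(429,185,56),'fixed',f(379,180,60),'blank rear',f(402,259,40),'front',f(403,134,40))
v=b[:2]-np.array([580.7,-48.2]);c,s=np.cos(.028),np.sin(.028);print('ball in vise',c*v[0]+s*v[1],-s*v[0]+c*v[1])
ctrl.close_job()
"
```

```text
ball [611.3  36.1  95. ] jaw [580.5 -67.1  56. ] fixed [582.8 -25.4  60. ] blank rear [515.4 -47.5  40. ] front [625.3 -44.4  40. ]
ball in vise 32.94809717015589 83.41026850973422
the job is handed in; nothing more can be done
```

The longer blank is in the vise against the end stop, the jaw grips it, and the lock lever is fully over. I handed the job in at about 25 s of the 72 s; no verdict was reported.

- **Blank:** I carried it from the mat, fed it flat through the slot, and pushed it with closed fingers. It stopped moving under about 12 N. Its front end measures x ≈ 624–625 mm, against about 624 mm for the stop. About 20 mm stands out in front of the slot.
- **Crank:** I turned it clockwise about 590°, well past contact and into the slip. The gap between the jaws measures 40.5–41.7 mm for the 40 mm blank. I took slipping from the total angle turned, because the force readings while turning were uneven.
- **Lever:** I pushed it until it stopped under about 10 N. Its ball measures x = +33 mm in the vise frame, against 34 mm when fully over, which is within the 2 mm calibration.
- **Everything else:** The shorter blank and the other objects look unmoved in the final pictures. The arm was clear of everything when I handed in.

I made one mistake: while carrying the blank I first moved it sideways the wrong way. It was about 58 mm up, touched nothing, and I moved it straight back.

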